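# Clamp down the lid of a shielded test box evenly

## Robot

A 6-joint arm with a two-finger parallel gripper is mounted at the origin on the work surface. World frame = base frame: x ahead of the robot, y to its left, z up, the work surface at z = 0. Lengths are in m, angles in rad, forces in N, time in s.
With the tool pointing down it reaches from about 0.25 to 0.775 m from the base axis. Payload 4 kg.
Tool frame: the origin (TCP) lies at the very end of the fingers, on their centre line; the grasp point (between the pads) lies 19 mm behind it; z points along the fingers, y is the direction in which the jaws open and shut (so a half turn about z gives the same grasp; the last joint's range is limited). The gripper opens to 94 mm and grips with 3 to 60 N. Pads are 16 mm wide; open, the fingers measure 119 mm over their backs; the gripper's body (75 mm by 177 mm) begins 78 mm behind the grasp point.
Start: joints at [1.132, 0.087, 1.371, -0, 1.684, -0.103], TCP at [0.181, 0.519, 0.206] pointing down, gripper open.
Joint ranges: [-3.1, 3.1], [-0.76, 2.03], [0.27, 2.55], [-1.08, 4.22], [0.17, 2.65], [-2.57, 2.57]. Speed limits (rad/s): [2.79, 2.79, 3.14, 3.14, 3.14, 3.14].

## Interface

Orientations are given as [roll, pitch, yaw] about the fixed x, y, z axes, in that order (R = Rz(yaw) Ry(pitch) Rx(roll)).
In Python, from bench import robot, cams, models gives the robot as it stands.
- The arm moves only by the tool step_arm, never from a script. Its argument "series" is a list of rows, each a list of 5 numbers: the gripper command: -1 is shut, 1 is fully open, values between are in proportion, then the shift along the tool's x, y, z in mm, then the turn about the tool's z in degrees. A call has 1 to 20 rows; each row is the pose to reach, as a shift and turn from the pose commanded when the call began, along the tool's axes at that moment; what a row does not reach only later rows make up. A row lasts 1/8 s, in which the tool goes at most 62.5 mm and 10.7 degrees, less where a joint would pass 70% of its speed; a pose out of reach is approached as far as the arm can. A call with a gripper value outside its range is refused whole. The fingers move at their own pace and stop on an object; the grip force is fixed at half the most. Time passes only in rows, so rows that repeat a pose let the fingers close. It gives the time, the measured TCP pose, the force and the opening at its end, in the units of the state.
- robot.get_obs(): the state, without advancing time (a new reading comes with each control period).
- cams.snapshot(name): name is "scene" or "top"; returns a dict with "pixels" (420x560x3 uint8, red, green, blue), "fov_y" (degrees; the focal length in pixels is half the picture's height over the tangent of half this angle, whatever the lens; pixels are square), "cx", "cy" (the principal point, pixels), "R" (3x3) and "t" (3): a world point X has camera coordinates R X + t. Camera axes: x right, y down, z forward; pixel columns grow to the right and rows downward; lengths in m; the calibration is good to about 2 mm. A picture is of the moment at which its call begins. There is no depth.
- robot.close_job(): hands the job in, once; it reports no verdict.
Trained networks look in a picture, given as the dict that the camera call returned (one of the last four; its "shot" number tells which), for a name from the list of things; names that differ only in an ending like _2 or _b are one class to them, and where a whole thing is asked for, a point or a joint stands for the part that bears it (a point fixed in the world has none). Each returns a list of dicts, best first, with "p" (0 to 1); they miss things now and then, are a little off and sometimes report something else, mostly with a low value. They report only what shows in the picture. A call takes as long as a camera call.
- models.find_in(picture, label): "position" ([x, y, z] in m, in world coordinates, good to about 4 mm: the middle of the surface that is visible of it).
- models.pinpoint(picture, label): "position" ([x, y, z] in m, in world coordinates, good to about 4 mm: a listed point, or the origin of a listed thing).
The state is a dict: "time": time; "joint_positions": joint angles; "qvel": joint speeds; "joint_torque": joint torques, N m; "tool_pos": TCP position; "ee_rot": TCP orientation; "wrist_force": force on the tool from outside, world axes, zero at the start; "wrist_torque": the same for the moment, N m; "width": finger opening in m.
Only numpy, scipy, OpenCV 4.12 (cv2) and the standard library are available. Lean on these libraries where they do the work, as an engineer would, in place of code of your own. Each camera call takes 0.05 s, during which the arm holds its last target. There are 200 camera calls.

## Task

Fasten the lid of the shielded test box evenly with its four wing knobs, turning clockwise and working crosswise: whichever knob you start with, do the diagonally opposite one next, then the other two. On the first round run each knob down only until you feel it come to bear on the lid and nip it about ten degrees more; when all four are nipped, go round crosswise again and turn each fully home against its stop. Leave the solder reel, the meter and the catalogue where they are.

Things in the scene. Friction and masses are not known exactly. Their poses are not given: they have to be found in the camera images.
- test_box: shielded test box fixed to the bench: squat grey metal box with a square bare aluminium lid 200 x 200 mm that is already in place, lid top 75 mm above the bench, three brass sockets on its -x wall. Origin: centre of its underside; x and y along its sides, z up. The four knob axes stand at (+-70, +-70) mm in this frame.
- grip_a (a point): grip point of wing knob a (near-left (-x, +y) corner of the box, diagonally opposite c), on its vertical turning axis, 38 mm above the lid. Black bar 64 mm long (this frame's x, either way round), 20 mm thick (y), from 18 to 54 mm above the lid; below it a 36 mm wide steel boss reaches 9 mm above the lid. Its starting direction tells nothing of where it bears. Clockwise from above tightens; it does not sink.
- nip_a (a joint): lasting turn of knob a past where it bears on the lid (rad, grows clockwise). 0 while it runs free (an unknown 0.25 to 0.75 rad, 0.04 N m). Then a springy seat winds up 0.14 rad, and this grows with the knob against 0.5 N m to the stop at 0.62 (0.75 N m and more there). Let go, the knob springs back by the wind-up, this value stays. Up to 0.03: loose; to 0.38: nipped; over 0.48: home.
- grip_b (a point): grip point of wing knob b (far-left (+x, +y) corner of the box, diagonally opposite d), on its vertical turning axis, 38 mm above the lid. Black bar 64 mm long (this frame's x, either way round), 20 mm thick (y), from 18 to 54 mm above the lid; below it a 36 mm wide steel boss reaches 9 mm above the lid. Its starting direction tells nothing of where it bears. Clockwise from above tightens; it does not sink.
- nip_b (a joint): lasting turn of knob b past where it bears on the lid (rad, grows clockwise). 0 while it runs free (an unknown 0.25 to 0.75 rad, 0.04 N m). Then a springy seat winds up 0.14 rad, and this grows with the knob against 0.5 N m to the stop at 0.62 (0.75 N m and more there). Let go, the knob springs back by the wind-up, this value stays. Up to 0.03: loose; to 0.38: nipped; over 0.48: home.
- grip_c (a point): grip point of wing knob c (far-right (+x, -y) corner of the box, diagonally opposite a), on its vertical turning axis, 38 mm above the lid. Black bar 64 mm long (this frame's x, either way round), 20 mm thick (y), from 18 to 54 mm above the lid; below it a 36 mm wide steel boss reaches 9 mm above the lid. Its starting direction tells nothing of where it bears. Clockwise from above tightens; it does not sink.
- nip_c (a joint): lasting turn of knob c past where it bears on the lid (rad, grows clockwise). 0 while it runs free (an unknown 0.25 to 0.75 rad, 0.04 N m). Then a springy seat winds up 0.14 rad, and this grows with the knob against 0.5 N m to the stop at 0.62 (0.75 N m and more there). Let go, the knob springs back by the wind-up, this value stays. Up to 0.03: loose; to 0.38: nipped; over 0.48: home.
- grip_d (a point): grip point of wing knob d (near-right (-x, -y) corner of the box, diagonally opposite b), on its vertical turning axis, 38 mm above the lid. Black bar 64 mm long (this frame's x, either way round), 20 mm thick (y), from 18 to 54 mm above the lid; below it a 36 mm wide steel boss reaches 9 mm above the lid. Its starting direction tells nothing of where it bears. Clockwise from above tightens; it does not sink.
- nip_d (a joint): lasting turn of knob d past where it bears on the lid (rad, grows clockwise). 0 while it runs free (an unknown 0.25 to 0.75 rad, 0.04 N m). Then a springy seat winds up 0.14 rad, and this grows with the knob against 0.5 N m to the stop at 0.62 (0.75 N m and more there). Let go, the knob springs back by the wind-up, this value stays. Up to 0.03: loose; to 0.38: nipped; over 0.48: home.
- spool: a reel of solder, 60 mm diameter, 58 mm tall, standing on the bench beyond the box; origin centre of its underside. To be left alone.
- meter: a grey hand-held multimeter, 150 x 75 x 34 mm, lying on the bench beside the box; origin centre of its underside. To be left alone.
- book: a closed white catalogue, 155 x 215 x 30 mm, lying on the bench beside the box; origin centre of its underside. To be left alone.

How it is judged:
On the way:
1. all four knobs bear on the lid and are lightly nipped (value of joint nip_a between 0.03 and 0.38 rad and value of joint nip_b between 0.03 and 0.38 rad and value of joint nip_c between 0.03 and 0.38 rad and value of joint nip_d between 0.03 and 0.38 rad), for 0.1 s.
At the end, for the whole second after the job is handed in: all four knobs are fully home against their stops (each turned more than 0.48 rad past the point where it bears; the stop is at 0.62) (value of joint each of nip_a, nip_b, nip_c, nip_d above 0.48 rad); the robot touches nothing.
It fails at once if a knob is turned more than 0.38 rad past its bearing point while another is still loose (not yet 0.03 rad past its own) (value of joint any of nip_a, nip_b, nip_c, nip_d above 0.38 rad and value of joint any of nip_a, nip_b, nip_c, nip_d below 0.03 rad).
It fails at once if first round not crosswise: two neighbouring knobs are nipped while the other two are still loose ((value of joint each of nip_a, nip_b above 0.03 rad and value of joint each of nip_c, nip_d below 0.03 rad) or (value of joint each of nip_b, nip_c above 0.03 rad and value of joint each of nip_a, nip_d below 0.03 rad) or (value of joint each of nip_c, nip_d above 0.03 rad and value of joint each of nip_a, nip_b below 0.03 rad) or (value of joint each of nip_d, nip_a above 0.03 rad and value of joint each of nip_b, nip_c below 0.03 rad)).
It fails at once if second round not crosswise: two neighbouring knobs are fully home while the other two are not ((value of joint each of nip_a, nip_b above 0.48 rad and value of joint each of nip_c, nip_d below 0.48 rad) or (value of joint each of nip_b, nip_c above 0.48 rad and value of joint each of nip_a, nip_d below 0.48 rad) or (value of joint each of nip_c, nip_d above 0.48 rad and value of joint each of nip_a, nip_b below 0.48 rad) or (value of joint each of nip_d, nip_a above 0.48 rad and value of joint each of nip_b, nip_c below 0.48 rad)).
It fails at once if the reel, the meter or the catalogue is moved more than 30 mm (distance of any of spool, meter, book from where it was at the start of the episode above 0.03 m).
It also fails if it takes over 72 s, if anything falls off the work surface, if the arm or the gripper's body presses on something with over 40 N, if the wrist force passes 120 N, or if a joint passes its speed limit or range.

## Working session

There is one attempt and no reset: what is moved stays moved. The work goes in short steps, Python scripts to look and compute and a tool call to move; the robot and the scene stay as the last step left them, time stands still between calls to the robot, and variables do not carry over. Pictures are saved under pics/ and viewed, about 8 in all and at most 12, crops included, and the job is handed in when it is done.

Besides the shell and the picture viewer there is one more tool, called after "Call:" by a JSON object that holds its "method" and its "body", one argument or row to a line. step_arm: Moves the arm, as the interface text tells. Its arguments: {"type":"object","properties":{"series":{"type":"array","items":{"type":"array","items":{"type":"number"}}}},"required":["series"]}

```bash
mkdir -p pics; ls; python3 - <<'E'
from bench import robot,cams,models
import cv2,numpy as np
o=robot.get_obs();print({k:np.round(v,3).tolist() for k,v in o.items()})
for n in("scene","top"):
    p=cams.snapshot(n);cv2.imwrite(f"pics/{n}0.png",p["pixels"][:,:,::-1])
    print(n,p["fov_y"],np.round(p["R"],3).tolist(),np.round(p["t"],3).tolist())
    for l in["test_box","grip_a","grip_b","grip_c","grip_d","spool","meter","book"]:
        print(l,[(np.round(d["position"],3).tolist(),round(d["p"],2)) for d in models.pinpoint(p,l)][:5])
E
```

```text
pics
{'time': 0.0, 'joint_positions': [1.132, 0.088, 1.372, -0.0, 1.684, -0.103], 'qvel': [-0.0, -0.001, 0.001, -0.0, 0.0, -0.0], 'joint_torque': [0.0, -34.018, -30.243, 0.072, 0.033, -0.0], 'tool_pos': [0.181, 0.519, 0.204], 'ee_rot': [-3.139, -0.0, 2.806], 'wrist_force': [0.64, -0.401, 0.035], 'wrist_torque': [0.017, -0.037, -0.004], 'width': 0.094}
scene 44.93643335021565 [[-0.044, 0.999, 0.008], [0.681, 0.036, -0.732], [-0.731, -0.027, -0.682]] [-0.011, -0.357, 1.687]
test_box [([0.564, -0.111, -0.004], 0.57)]
grip_a [([0.651, -0.057, 0.115], 0.88), ([0.616, -0.194, 0.117], 0.85), ([0.48, -0.158, 0.114], 0.81), ([0.517, -0.022, 0.116], 0.54)]
grip_b [([0.651, -0.057, 0.115], 0.88), ([0.616, -0.194, 0.117], 0.85), ([0.48, -0.158, 0.114], 0.81), ([0.517, -0.022, 0.116], 0.54)]
grip_c [([0.651, -0.057, 0.115], 0.88), ([0.616, -0.194, 0.117], 0.85), ([0.48, -0.158, 0.114], 0.81), ([0.517, -0.022, 0.116], 0.54)]
grip_d [([0.651, -0.057, 0.115], 0.88), ([0.616, -0.194, 0.117], 0.85), ([0.48, -0.158, 0.114], 0.81), ([0.517, -0.022, 0.116], 0.54)]
spool [([0.693, -0.206, -0.002], 0.63)]

[... 372 characters left out ...]
([0.49, -0.308, -0.0], 0.19)]
grip_b [([0.613, -0.191, 0.111], 0.94), ([0.516, -0.021, 0.113], 0.63), ([0.48, -0.155, 0.114], 0.62), ([0.652, -0.057, 0.118], 0.57), ([0.49, -0.308, -0.0], 0.19)]
grip_c [([0.613, -0.191, 0.111], 0.94), ([0.516, -0.021, 0.113], 0.63), ([0.48, -0.155, 0.114], 0.62), ([0.652, -0.057, 0.118], 0.57), ([0.49, -0.308, -0.0], 0.19)]
grip_d [([0.613, -0.191, 0.111], 0.94), ([0.516, -0.021, 0.113], 0.63), ([0.48, -0.155, 0.114], 0.62), ([0.652, -0.057, 0.118], 0.57), ([0.49, -0.308, -0.0], 0.19)]
spool [([0.611, -0.192, 0.11], 0.72), ([0.693, -0.204, 0.001], 0.61), ([0.563, -0.109, 0.0], 0.36)]
meter [([0.489, -0.305, -0.0], 0.97)]
book [([0.667, 0.091, -0.005], 0.94)]
```

```bash
cat > h.py <<'E'
from bench import robot,cams,models
import cv2,numpy as np
def P(p):
    f=210/np.tan(np.radians(p["fov_y"]/2))
    return np.array([[f,0,p["cx"]],[0,f,p["cy"]],[0,0,1]])@np.c_[p["R"],p["t"]]
def rect(p,z,x0,x1,y0,y1,s=2000):
    # image: col = (x-x0)*s, row=(y1-y)*s
    M=P(p);H=np.c_[M[:,0],M[:,1],M[:,2]*z+M[:,3]]
    A=np.array([[1/s,0,x0],[0,-1/s,y1],[0,0,1]])
    return cv2.warpPerspective(p["pixels"][:,:,::-1],H@A,(int((x1-x0)*s),int((y1-y0)*s)),flags=cv2.INTER_CUBIC|cv2.WARP_INVERSE_MAP)
E
python3 - <<'E'
from h import *
p=cams.snapshot("top")
im=rect(p,.129,.42,.72,-.26,.04);cv2.imwrite("pics/rect.png",im)
E
```

```text
(no output)
```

View pics/rect.png

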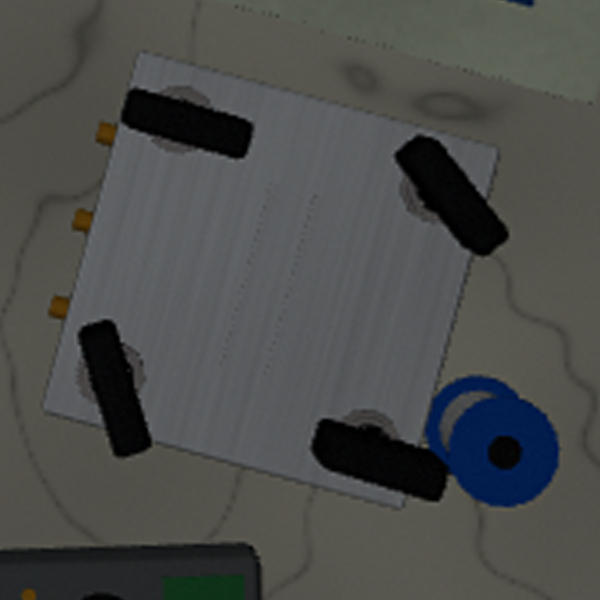

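View pics/scene0.png

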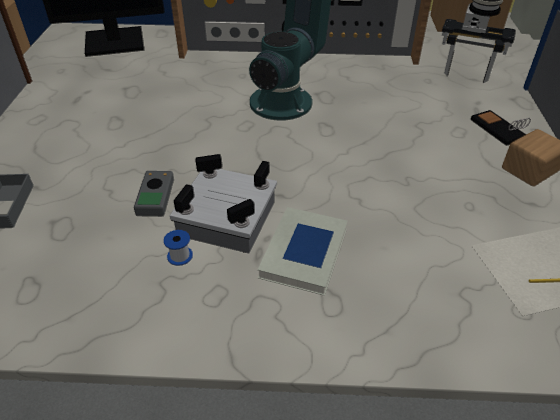

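```bash
cat >> h.py <<'E'
OFF=np.array([[-.07,.07],[.07,.07],[.07,-.07],[-.07,-.07]])
def bars(p,C,z=.129):
    "bar axis angle (deg, world) and centre of top face per knob, from the dark blob"
    im=rect(p,z,.4,.74,-.28,.06);m=(im.max(2)<28).astype(np.uint8);out=[]
    for c in C:
        k=np.zeros_like(m);cv2.circle(k,(int((c[0]-.4)*2000),int((.06-c[1])*2000)),78,1,-1)
        cs,_=cv2.findContours(m&k,cv2.RETR_EXTERNAL,cv2.CHAIN_APPROX_NONE);q=max(cs,key=cv2.contourArea)
        r=cv2.minAreaRect(q);b=cv2.boxPoints(r);e=max((b[1]-b[0],b[2]-b[1]),key=np.linalg.norm)
        out.append([(np.degrees(np.arctan2(-e[1],e[0]))+90)%180-90,.4+r[0][0]/2000,.06-r[0][1]/2000,*(np.array(r[1])/2)])
    return np.round(out,3)
def go(x,y,z,yaw):
    "rows in tool axes from the present pose; yaw in deg"
    o=robot.get_obs();t=np.array(o["tool_pos"]);w=o["ee_rot"][2];c,s=np.cos(w),np.sin(w);d=np.array([x,y,z])-t
    print("t",round(o["time"],2),"tool",t.round(4),"yaw",np.degrees(w).round(2),"-> dx,dy,dz mm",np.round(1000*np.array([c*d[0]+s*d[1],s*d[0]-c*d[1],-d[2]]),1),"turn",round(-((yaw-np.degrees(w)+180)%360-180),1))
E
python3 - <<'E'
from h import *
M=np.array([[[.517,-.022],[.651,-.057],[.616,-.194],[.480,-.158]],[[.516,-.021],[.652,-.057],[.613,-.191],[.480,-.155]]]).mean(0)
c=M.mean(0);z=((M-c)@[1,1j]*np.conj(OFF@[1,1j])).sum();th=np.angle(z)
R=np.array([[np.cos(th),-np.sin(th)],[np.sin(th),np.cos(th)]]);F=OFF@R.T+c
print(c,np.degrees(th),F.round(4),(1000*(M-F)).round(1))
# lid corner / knob check
p=cams.snapshot("top");print(bars(p,F))
p2=cams.snapshot("scene");print(bars(p2,F))
np.save("F.npy",F);go(*F[0],.20,164)
E
```

```text
[ 0.565625 -0.106875] -15.030430523433262 [[ 0.5162 -0.0211]
 [ 0.6514 -0.0574]
 [ 0.6151 -0.1926]
 [ 0.4799 -0.1563]] [[ 0.3 -0.4]
 [ 0.1  0.4]
 [-0.6  0.1]
 [ 0.1 -0.2]]
[[-1.6699e+01  5.1300e-01 -2.1000e-02  6.5132e+01  2.1024e+01]
 [-5.1892e+01  6.4500e-01 -5.8000e-02  6.8749e+01  2.5766e+01]
 [-1.7447e+01  6.1100e-01 -1.8900e-01  6.8306e+01  2.7707e+01]
 [-7.5379e+01  4.7700e-01 -1.5400e-01  6.8469e+01  2.1750e+01]]
[[-1.5859e+01  5.2400e-01 -1.5000e-02  6.6483e+01  2.8858e+01]
 [-5.2125e+01  6.6700e-01 -5.1000e-02  6.6525e+01  4.5168e+01]
 [-1.7008e+01  6.2400e-01 -1.8300e-01  6.7012e+01  3.5236e+01]
 [-7.3217e+01  4.9600e-01 -1.5200e-01  6.1168e+01  4.3372e+01]]
t 1.05 tool [0.1812 0.5193 0.2055] yaw 160.76 -> dx,dy,dz mm [-494.3 -399.9    5.5] turn -3.2
```

Call:
{"method": "step_arm", "body": {
  "series": [
    [1, -494, -400, 5, -3],
    [1, -494, -400, 5, -3],
    [1, -494, -400, 5, -3],
    [1, -494, -400, 5, -3],
    [1, -494, -400, 5, -3],
    [1, -494, -400, 5, -3],
    [1, -494, -400, 5, -3],
    [1, -494, -400, 5, -3],
    [1, -494, -400, 5, -3],
    [1, -494, -400, 5, -3],
    [1, -494, -400, 5, -3],
    [1, -494, -400, 5, -3],
    [1, -494, -400, 5, -3]
  ]
}}

```text
time: 2.68
tool_pos: [0.5153, -0.0198, 0.2007]
ee_rot: [3.141, -0.0, 2.86]
wrist_force: [0.7, -0.4, -0.1]
width: 0.094
```

```bash
python3 - <<'E'
from h import *
F=np.load("F.npy");go(*F[0],.095,163.5)
E
```

```text
t 2.67 tool [ 0.5153 -0.0198  0.2007] yaw 163.86 -> dx,dy,dz mm [ -1.2  -1.1 105.7] turn 0.4
```

Call:
{"method": "step_arm", "body": {
  "series": [
    [1, -1, 1, 55, 0],
    [1, -1, 1, 105, 0],
    [1, -1, 1, 105, 0],
    [-1, -1, 1, 105, 0],
    [-1, -1, 1, 105, 0],
    [-1, -1, 1, 105, 0],
    [-1, -1, 1, 105, 0],
    [-1, -1, 1, 105, 0]
  ]
}}

```text
time: 3.68
tool_pos: [0.5172, -0.0206, 0.0958]
ee_rot: [3.141, 0.0, 2.858]
wrist_force: [0.5, 0.1, -0.8]
width: 0.0477
```

```bash
cat > s.py <<'E'
from h import *
o=robot.get_obs();print({k:np.round(o[k],3).tolist() for k in("time","tool_pos","wrist_force","wrist_torque","width","joint_positions")},"yaw",np.degrees(o["ee_rot"][2]).round(2))
E
python3 s.py
```

```text
{'time': 3.675, 'tool_pos': [0.517, -0.021, 0.096], 'wrist_force': [0.499, 0.082, -0.785], 'wrist_torque': [-0.024, 0.04, -0.01], 'width': 0.048, 'joint_positions': [-0.149, 0.063, 1.616, 0.0, 1.462, -1.437]} yaw 163.75
```

Call:
{"method": "step_arm", "body": {
  "series": [
    [-1, 0, 0, 0, 0],
    [-1, 0, 0, 0, 0],
    [-1, 0, 0, 0, 0],
    [-1, 0, 0, 0, 0],
    [-1, 0, 0, 0, 0],
    [-1, 0, 0, 0, 0]
  ]
}}

```text
time: 4.42
tool_pos: [0.5165, -0.0224, 0.0954]
ee_rot: [-3.138, -0.0, 2.857]
wrist_force: [-2.1, -4.2, -0.5]
width: 0.0199
```

```bash
python3 s.py
```

```text
{'time': 4.425, 'tool_pos': [0.516, -0.022, 0.095], 'wrist_force': [-2.093, -4.181, -0.493], 'wrist_torque': [-0.916, 0.337, 0.042], 'width': 0.02, 'joint_positions': [-0.15, 0.064, 1.617, -0.004, 1.462, -1.437]} yaw 163.72
```

Call:
{"method": "step_arm", "body": {
  "series": [
    [-1, 0, -1, 0, 8],
    [-1, 0, -1, 0, 16],
    [-1, 0, -1, 0, 22],
    [-1, 0, -1, 0, 22],
    [-1, 0, -1, 0, 22]
  ]
}}

```text
time: 5.05
tool_pos: [0.5161, -0.0233, 0.0954]
ee_rot: [-3.138, 0.001, 2.474]
wrist_force: [-2.4, -5.7, 0.6]
width: 0.0197
```

```bash
python3 s.py
```

```text
{'time': 5.05, 'tool_pos': [0.516, -0.023, 0.095], 'wrist_force': [-2.383, -5.654, 0.597], 'wrist_torque': [-0.901, 0.4, 0.046], 'width': 0.02, 'joint_positions': [-0.152, 0.063, 1.617, -0.004, 1.463, -1.055]} yaw 141.72
```

Call:
{"method": "step_arm", "body": {
  "series": [
    [-1, 0, -1, 0, 8],
    [-1, 0, -1, 0, 8],
    [-1, 0, -1, 0, 8]
  ]
}}

```text
time: 5.42
tool_pos: [0.5158, -0.0235, 0.0954]
ee_rot: [-3.139, 0.001, 2.336]
wrist_force: [-1.8, -5.0, 0.4]
width: 0.0197
```

```bash
python3 s.py
```

```text
{'time': 5.425, 'tool_pos': [0.516, -0.024, 0.095], 'wrist_force': [-1.774, -4.996, 0.368], 'wrist_torque': [-1.115, 0.326, -0.068], 'width': 0.02, 'joint_positions': [-0.154, 0.062, 1.618, -0.003, 1.462, -0.919]} yaw 133.86
```

Call:
{"method": "step_arm", "body": {
  "series": [
    [-1, 0, -1, 0, 8],
    [-1, 0, -1, 0, 8],
    [-1, 0, -1, 0, 8]
  ]
}}

```text
time: 5.8
tool_pos: [0.5156, -0.0237, 0.0954]
ee_rot: [-3.141, 0.001, 2.199]
wrist_force: [-0.4, -5.0, -0.1]
width: 0.0199
```

```bash
python3 s.py
```

```text
{'time': 5.8, 'tool_pos': [0.516, -0.024, 0.095], 'wrist_force': [-0.391, -5.04, -0.135], 'wrist_torque': [-1.118, 0.082, 0.313], 'width': 0.02, 'joint_positions': [-0.155, 0.06, 1.62, -0.002, 1.461, -0.783]} yaw 125.99
```

Call:
{"method": "step_arm", "body": {
  "series": [
    [-1, 0, -1, 0, 5],
    [-1, 0, -1, 0, 10],
    [-1, 0, -1, 0, 14],
    [-1, 0, -1, 0, 14],
    [-1, 0, -1, 0, 14]
  ]
}}

```text
time: 6.42
tool_pos: [0.5151, -0.024, 0.0954]
ee_rot: [3.141, 0.001, 1.955]
wrist_force: [0.4, -4.9, -1.8]
width: 0.0198
```

```bash
python3 s.py;python3 - <<'E'
from h import *
p=cams.snapshot("top");cv2.imwrite("pics/a1.png",cv2.resize(p["pixels"][80:330,150:420,::-1],None,fx=2.2,fy=2.2))
E
```

```text
{'time': 6.425, 'tool_pos': [0.515, -0.024, 0.095], 'wrist_force': [0.414, -4.894, -1.785], 'wrist_torque': [-1.091, -0.15, 0.465], 'width': 0.02, 'joint_positions': [-0.156, 0.059, 1.622, -0.001, 1.46, -0.54]} yaw 112.01
```

View pics/a1.png

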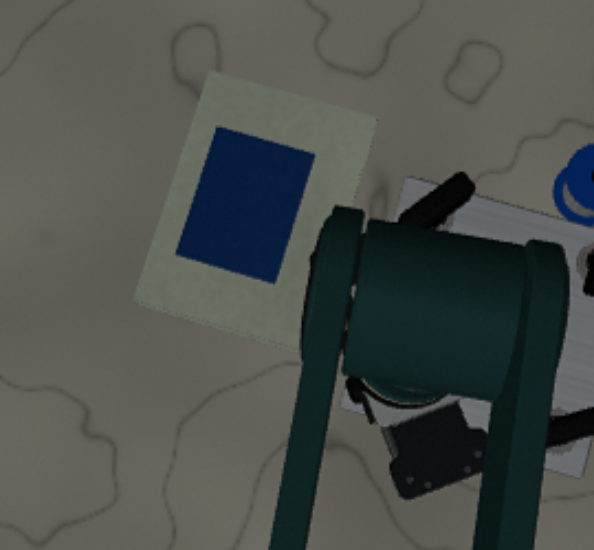

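```bash
python3 - <<'E'
from h import *
F=np.load("F.npy");go(F[2][0]-.0005,F[2][1]-.002,.18,163)
E
```

```text
t 6.47 tool [ 0.5151 -0.024   0.0954] yaw 112.01 -> dx,dy,dz mm [-195.5   28.3  -84.6] turn -51.0
```

Call:
{"method": "step_arm", "body": {
  "series": [
    [1, 0, 0, 0, 0],
    [1, 0, 0, 0, 0],
    [1, 0, 0, 0, 0],
    [1, 0, 0, 0, 0],
    [1, 0, 0, -55, 0],
    [1, 0, 0, -85, 0],
    [1, -60, 9, -85, -10],
    [1, -120, 18, -85, -20],
    [1, -180, 26, -85, -30],
    [1, -195, 28, -85, -40],
    [1, -195, 28, -85, -51],
    [1, -195, 28, -85, -51],
    [1, -195, 28, -85, -51]
  ]
}}

```text
time: 8.1
tool_pos: [0.6129, -0.1938, 0.1805]
ee_rot: [3.141, -0.0, 2.839]
wrist_force: [-0.0, -0.0, 0.3]
width: 0.0942
```

```bash
python3 - <<'E'
from h import *
F=np.load("F.npy");go(F[2][0]-.0005,F[2][1]-.002,.095,163)
p=cams.snapshot("top");print(bars(p,F))
cv2.imwrite("pics/c0.png",rect(p,.129,.42,.72,-.26,.04))
p=cams.snapshot("scene");print(bars(p,F))
E
```

```text
t 8.1 tool [ 0.6129 -0.1938  0.1805] yaw 162.64 -> dx,dy,dz mm [-1.8 -0.3 85.5] turn -0.4
[[-5.8671e+01  5.1300e-01 -2.2000e-02  6.4845e+01  2.1671e+01]
 [-5.2046e+01  6.4500e-01 -5.8000e-02  6.8671e+01  2.5524e+01]
 [-2.3962e+01  6.1900e-01 -1.8400e-01  7.7979e+01  5.9195e+01]
 [-3.4902e+01  4.7600e-01 -1.6100e-01  7.4136e+01  6.5496e+01]]
[[-5.8349e+01  5.3300e-01 -1.6000e-02  6.5972e+01  4.3910e+01]
 [-5.1911e+01  6.6700e-01 -5.1000e-02  6.6570e+01  4.5117e+01]
 [-1.7199e+01  6.2400e-01 -1.8300e-01  6.6870e+01  3.5198e+01]
 [ 1.5945e+01  4.9300e-01 -1.4200e-01  4.1346e+01  4.3543e+01]]
```

View pics/c0.png

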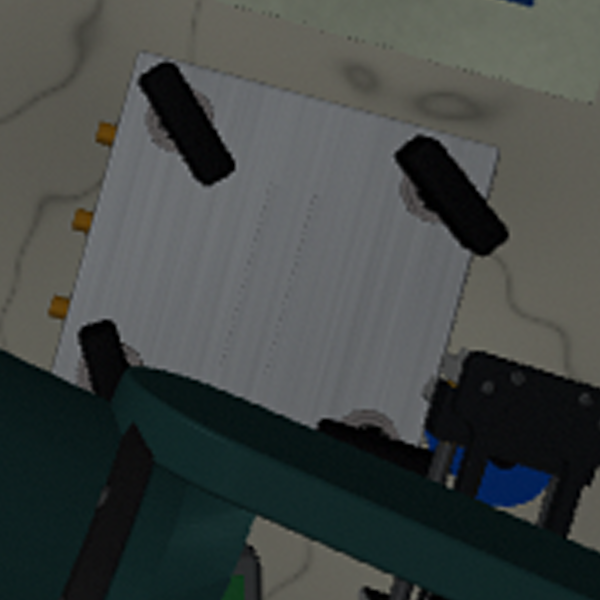

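Call:
{"method": "step_arm", "body": {
  "series": [
    [1, -1, 0, 50, 0],
    [0, -1, 0, 85, 0],
    [0, -1, 0, 85, 0],
    [-1, -1, 0, 85, 0],
    [-1, -1, 0, 85, 0],
    [-1, -1, 0, 85, 0],
    [-1, -1, 0, 85, 0],
    [-1, -1, 0, 85, 0],
    [-1, -1, 0, 85, 0],
    [-1, -1, 0, 85, 0],
    [-1, -1, 0, 85, 8],
    [-1, -1, 0, 85, 16],
    [-1, -1, 0, 85, 22],
    [-1, -1, 0, 85, 22],
    [-1, -1, 0, 85, 22]
  ]
}}

```text
time: 10.07
tool_pos: [0.6138, -0.1946, 0.0955]
ee_rot: [-3.141, -0.0, 2.458]
wrist_force: [-0.7, -0.6, 1.2]
width: 0.0198
```

```bash
python3 s.py
```

```text
{'time': 10.075, 'tool_pos': [0.614, -0.195, 0.096], 'wrist_force': [-0.675, -0.552, 1.246], 'wrist_torque': [0.094, 0.114, -0.043], 'width': 0.02, 'joint_positions': [-0.395, 0.337, 1.293, -0.0, 1.512, -1.282]} yaw 140.84
```

Call:
{"method": "step_arm", "body": {
  "series": [
    [-1, 0, 0, 0, 8],
    [-1, 0, 0, 0, 8],
    [-1, 0, 0, 0, 8]
  ]
}}

```text
time: 10.45
tool_pos: [0.6137, -0.1947, 0.0955]
ee_rot: [-3.141, -0.0, 2.32]
wrist_force: [-1.5, 0.2, 1.7]
width: 0.0203
```

```bash
python3 s.py
```

```text
{'time': 10.45, 'tool_pos': [0.614, -0.195, 0.096], 'wrist_force': [-1.507, 0.23, 1.688], 'wrist_torque': [-0.102, 0.34, 0.277], 'width': 0.02, 'joint_positions': [-0.395, 0.337, 1.293, -0.0, 1.512, -1.144]} yaw 132.9
```

Ramp region: about 4° to the yield, plus 10°.

Call:
{"method": "step_arm", "body": {
  "series": [
    [-1, 0, 0, 0, 5],
    [-1, 0, 0, 0, 10],
    [-1, 0, 0, 0, 15],
    [-1, 0, 0, 0, 15],
    [-1, 0, 0, 0, 15]
  ]
}}

```text
time: 11.08
tool_pos: [0.6135, -0.1948, 0.0955]
ee_rot: [-3.141, -0.0, 2.057]
wrist_force: [-3.9, -0.3, 2.7]
width: 0.0199
```

```bash
python3 s.py; python3 - <<'E'
from h import *
F=np.load("F.npy");go(F[1][0]-.001,F[1][1]-.002,.18,129)
E
```

```text
{'time': 11.075, 'tool_pos': [0.613, -0.195, 0.096], 'wrist_force': [-3.872, -0.254, 2.678], 'wrist_torque': [-0.23, 0.663, 0.488], 'width': 0.02, 'joint_positions': [-0.395, 0.337, 1.293, -0.001, 1.512, -0.882]} yaw 117.87
t 11.07 tool [ 0.6135 -0.1948  0.0955] yaw 117.87 -> dx,dy,dz mm [102.4  95.9 -84.5] turn -11.1
```

Call:
{"method": "step_arm", "body": {
  "series": [
    [1, 0, 0, 0, 0],
    [1, 0, 0, 0, 0],
    [1, 0, 0, 0, 0],
    [1, 0, 0, 0, 0],
    [1, 0, 0, -55, 0],
    [1, 0, 0, -85, 0],
    [1, 40, 40, -85, -6],
    [1, 80, 75, -85, -11],
    [1, 102, 96, -85, -11],
    [1, 102, 96, -85, -11],
    [1, 102, 96, -85, -11]
  ]
}}

```text
time: 12.45
tool_pos: [0.6512, -0.0603, 0.1804]
ee_rot: [-3.141, 0.0, 2.247]
wrist_force: [-0.2, -0.9, 0.1]
width: 0.094
```

```bash
python3 - <<'E'
from h import *
F=np.load("F.npy");go(F[1][0]-.001,F[1][1]-.002,.095,129)
p=cams.snapshot("top");print(bars(p,F)[2]);p=cams.snapshot("scene");print(bars(p,F)[2])
E
```

```text
t 12.45 tool [ 0.6512 -0.0603  0.1804] yaw 128.74 -> dx,dy,dz mm [ 1.2 -0.1 85.4] turn -0.3
[-11.889   0.624  -0.217  22.069  10.481]
[-53.569   0.63   -0.185  64.778  44.51 ]
```

Call:
{"method": "step_arm", "body": {
  "series": [
    [1, 1, 0, 50, 0],
    [0, 1, 0, 85, 0],
    [0, 1, 0, 85, 0],
    [-1, 1, 0, 85, 0],
    [-1, 1, 0, 85, 0],
    [-1, 1, 0, 85, 0],
    [-1, 1, 0, 85, 0],
    [-1, 1, 0, 85, 0],
    [-1, 1, 0, 85, 0],
    [-1, 1, 0, 85, 0],
    [-1, 1, 0, 85, 8],
    [-1, 1, 0, 85, 16],
    [-1, 1, 0, 85, 22],
    [-1, 1, 0, 85, 22],
    [-1, 1, 0, 85, 22]
  ]
}}

```text
time: 14.42
tool_pos: [0.6497, -0.0595, 0.0955]
ee_rot: [-3.139, 0.0, 1.865]
wrist_force: [-4.5, -3.0, 2.6]
width: 0.0197
```

```bash
python3 s.py
```

```text
{'time': 14.425, 'tool_pos': [0.65, -0.059, 0.096], 'wrist_force': [-4.471, -3.04, 2.609], 'wrist_torque': [-0.576, 0.971, 0.285], 'width': 0.02, 'joint_positions': [-0.177, 0.357, 1.267, -0.002, 1.52, -0.472]} yaw 106.88
```

Call:
{"method": "step_arm", "body": {
  "series": [
    [-1, 0, 0, 0, 5],
    [-1, 0, 0, 0, 10],
    [-1, 0, 0, 0, 14],
    [-1, 0, 0, 0, 14],
    [-1, 0, 0, 0, 14]
  ]
}}

```text
time: 15.05
tool_pos: [0.6495, -0.0595, 0.0955]
ee_rot: [-3.139, 0.001, 1.622]
wrist_force: [-5.2, -3.9, 3.2]
width: 0.0198
```

```bash
python3 s.py; python3 - <<'E'
from h import *
F=np.load("F.npy");go(F[3][0]-.001,F[3][1]-.002,.18,106)
E
```

```text
{'time': 15.05, 'tool_pos': [0.65, -0.06, 0.096], 'wrist_force': [-5.233, -3.88, 3.226], 'wrist_torque': [-0.7, 1.114, 0.487], 'width': 0.02, 'joint_positions': [-0.177, 0.357, 1.267, -0.002, 1.52, -0.228]} yaw 92.91
t 15.05 tool [ 0.6495 -0.0595  0.0955] yaw 92.91 -> dx,dy,dz mm [ -90.  -175.5  -84.5] turn -13.1
```

Plateau again. On to d.

Call:
{"method": "step_arm", "body": {
  "series": [
    [1, 0, 0, 0, 0],
    [1, 0, 0, 0, 0],
    [1, 0, 0, 0, 0],
    [1, 0, 0, 0, 0],
    [1, 0, 0, -55, 0],
    [1, 0, 0, -85, 0],
    [1, -25, -50, -85, -6],
    [1, -50, -100, -85, -13],
    [1, -75, -150, -85, -13],
    [1, -90, -175, -85, -13],
    [1, -90, -175, -85, -13],
    [1, -90, -175, -85, -13]
  ]
}}

```text
time: 16.55
tool_pos: [0.481, -0.1568, 0.1806]
ee_rot: [3.14, -0.0, 1.846]
wrist_force: [0.3, 0.7, -0.0]
width: 0.0942
```

```bash
python3 - <<'E'
from h import *
F=np.load("F.npy");go(F[3][0]-.001,F[3][1]-.002,.095,106)
p=cams.snapshot("top");print(bars(p,F));p=cams.snapshot("scene");print(bars(p,F))
E
```

```text
t 16.55 tool [ 0.481  -0.1568  0.1806] yaw 105.78 -> dx,dy,dz mm [-0.9 -2.5 85.6] turn -0.2
[[-5.8671e+01  5.1300e-01 -2.2000e-02  6.4938e+01  2.1931e+01]
 [-7.8232e+01  6.4400e-01 -5.8000e-02  6.6224e+01  2.8819e+01]
 [-5.4728e+01  6.0100e-01 -1.9900e-01  7.1974e+01  4.6386e+01]
 [-5.1267e+01  4.7300e-01 -1.6300e-01  7.5269e+01  5.7815e+01]]
[[-5.8610e+01  5.3300e-01 -1.6000e-02  6.5962e+01  4.3912e+01]
 [-7.8959e+01  6.6700e-01 -5.4000e-02  6.0529e+01  4.4945e+01]
 [-5.3807e+01  6.3000e-01 -1.8500e-01  6.4818e+01  4.4623e+01]
 [-7.3142e+01  4.9600e-01 -1.5200e-01  6.1177e+01  4.3356e+01]]
```

Call:
{"method": "step_arm", "body": {
  "series": [
    [1, -1, -2, 50, 0],
    [0, -1, -2, 85, 0],
    [0, -1, -2, 85, 0],
    [-1, -1, -2, 85, 0],
    [-1, -1, -2, 85, 0],
    [-1, -1, -2, 85, 0],
    [-1, -1, -2, 85, 0],
    [-1, -1, -2, 85, 0],
    [-1, -1, -2, 85, 0],
    [-1, -1, -2, 85, 0],
    [-1, -1, -2, 85, 8],
    [-1, -1, -2, 85, 16],
    [-1, -1, -2, 85, 22],
    [-1, -1, -2, 85, 22],
    [-1, -1, -2, 85, 22]
  ]
}}

```text
time: 18.52
tool_pos: [0.4777, -0.1588, 0.0955]
ee_rot: [-3.14, 0.001, 1.464]
wrist_force: [-4.5, -0.5, 3.8]
width: 0.0197
```

```bash
python3 s.py
```

```text
{'time': 18.525, 'tool_pos': [0.478, -0.159, 0.096], 'wrist_force': [-4.531, -0.536, 3.836], 'wrist_torque': [-0.276, 1.119, 0.385], 'width': 0.02, 'joint_positions': [-0.433, 0.034, 1.647, -0.001, 1.462, -0.325]} yaw 83.86
```

Call:
{"method": "step_arm", "body": {
  "series": [
    [-1, 0, 0, 0, 5],
    [-1, 0, 0, 0, 10],
    [-1, 0, 0, 0, 13],
    [-1, 0, 0, 0, 13],
    [-1, 0, 0, 0, 13]
  ]
}}

```text
time: 19.15
tool_pos: [0.4773, -0.1587, 0.0955]
ee_rot: [-3.139, 0.001, 1.237]
wrist_force: [-6.0, -1.0, 5.2]
width: 0.02
```

```bash
python3 s.py; python3 - <<'E'
from h import *
F=np.load("F.npy");go(F[0][0]-.001,F[0][1]-.003,.18,121)
E
```

```text
{'time': 19.15, 'tool_pos': [0.477, -0.159, 0.096], 'wrist_force': [-6.034, -0.971, 5.216], 'wrist_torque': [-0.151, 1.304, 0.508], 'width': 0.02, 'joint_positions': [-0.433, 0.034, 1.648, -0.001, 1.463, -0.099]} yaw 70.88
t 19.15 tool [ 0.4773 -0.1587  0.0955] yaw 70.88 -> dx,dy,dz mm [139.6  -8.3 -84.5] turn -50.1
```

Call:
{"method": "step_arm", "body": {
  "series": [
    [-1, 0, 0, 0, 0],
    [-1, 0, 0, 0, 8],
    [-1, 0, 0, 0, 16],
    [-1, 0, 0, 0, 24],
    [-1, 0, 0, 0, 24],
    [-1, 0, 0, 0, 24]
  ]
}}

```text
time: 19.9
tool_pos: [0.4768, -0.1584, 0.0955]
ee_rot: [-3.138, 0.003, 0.818]
wrist_force: [-6.9, 0.6, 6.0]
width: 0.02
```

```bash
python3 s.py
```

```text
{'time': 19.9, 'tool_pos': [0.477, -0.158, 0.095], 'wrist_force': [-6.899, 0.598, 6.004], 'wrist_torque': [-0.069, 1.605, 0.405], 'width': 0.02, 'joint_positions': [-0.433, 0.034, 1.648, -0.001, 1.464, 0.32]} yaw 46.87
```

Call:
{"method": "step_arm", "body": {
  "series": [
    [-1, 0, 0, 0, 6],
    [-1, 0, 0, 0, 6],
    [-1, 0, 0, 0, 6]
  ]
}}

```text
time: 20.27
tool_pos: [0.4767, -0.1583, 0.0955]
ee_rot: [-3.138, 0.003, 0.714]
wrist_force: [-8.2, -0.3, 5.3]
width: 0.0197
```

```bash
python3 s.py
```

```text
{'time': 20.275, 'tool_pos': [0.477, -0.158, 0.096], 'wrist_force': [-8.216, -0.312, 5.317], 'wrist_torque': [-0.113, 1.645, 0.765], 'width': 0.02, 'joint_positions': [-0.433, 0.033, 1.648, -0.002, 1.465, 0.424]} yaw 40.93
```

```bash
python3 - <<'E'
from h import *
F=np.load("F.npy");go(F[1][0]-.0015,F[1][1]-.002,.18,101.5)
E
```

```text
t 20.27 tool [ 0.4767 -0.1583  0.0955] yaw 40.93 -> dx,dy,dz mm [195.6  38.7 -84.5] turn -60.6
```

Call:
{"method": "step_arm", "body": {
  "series": [
    [1, 0, 0, 0, 0],
    [1, 0, 0, 0, 0],
    [1, 0, 0, 0, 0],
    [1, 0, 0, 0, 0],
    [1, 0, 0, -55, 0],
    [1, 0, 0, -85, 0],
    [1, 60, 12, -85, -10],
    [1, 120, 24, -85, -20],
    [1, 180, 36, -85, -30],
    [1, 195, 39, -85, -40],
    [1, 195, 39, -85, -50],
    [1, 195, 39, -85, -60],
    [1, 195, 39, -85, -60],
    [1, 195, 39, -85, -60]
  ]
}}

```text
time: 22.02
tool_pos: [0.6518, -0.0609, 0.1804]
ee_rot: [3.141, -0.0, 1.756]
wrist_force: [-0.7, -0.4, -0.8]
width: 0.094
```

```bash
python3 - <<'E'
from h import *
F=np.load("F.npy");go(F[1][0]-.0015,F[1][1]-.002,.095,101.5)
p=cams.snapshot("top");print(bars(p,F));p=cams.snapshot("scene");print(bars(p,F))
E
```

```text
t 22.02 tool [ 0.6518 -0.0609  0.1804] yaw 100.62 -> dx,dy,dz mm [ 1.8 -1.7 85.4] turn -0.9
[[ 7.9963e+01  5.2100e-01 -2.7000e-02  2.1724e+01  6.7399e+01]
 [ 7.6651e+01  6.4100e-01 -6.0000e-02  5.7192e+01  6.7936e+01]
 [-1.0437e+01  6.2400e-01 -2.1700e-01  2.0885e+01  9.7700e+00]
 [ 3.3826e+01  4.7700e-01 -1.4700e-01  5.5856e+01  7.1982e+01]]
[[-5.7995e+01  5.3300e-01 -1.5000e-02  6.5084e+01  4.3778e+01]
 [-7.8818e+01  6.6700e-01 -5.4000e-02  6.0663e+01  4.4876e+01]
 [-5.3569e+01  6.3000e-01 -1.8500e-01  6.4778e+01  4.4510e+01]
 [ 5.6739e+01  4.9600e-01 -1.5900e-01  4.3117e+01  6.5289e+01]]
```

Call:
{"method": "step_arm", "body": {
  "series": [
    [1, 2, -2, 50, -1],
    [0, 2, -2, 85, -1],
    [0, 2, -2, 85, -1],
    [-1, 2, -2, 85, -1],
    [-1, 2, -2, 85, -1],
    [-1, 2, -2, 85, -1],
    [-1, 2, -2, 85, -1],
    [-1, 2, -2, 85, -1],
    [-1, 2, -2, 85, -1],
    [-1, 2, -2, 85, -1],
    [-1, 2, -2, 85, 8],
    [-1, 2, -2, 85, 16],
    [-1, 2, -2, 85, 24],
    [-1, 2, -2, 85, 32],
    [-1, 2, -2, 85, 36],
    [-1, 2, -2, 85, 36],
    [-1, 2, -2, 85, 36]
  ]
}}

```text
time: 24.25
tool_pos: [0.649, -0.0592, 0.0955]
ee_rot: [-3.141, 0.0, 1.132]
wrist_force: [-1.5, 0.5, 1.7]
width: 0.0197
```

```bash
python3 s.py
```

```text
{'time': 24.25, 'tool_pos': [0.649, -0.059, 0.095], 'wrist_force': [-1.503, 0.489, 1.662], 'wrist_torque': [-0.093, 0.501, 0.58], 'width': 0.02, 'joint_positions': [-0.178, 0.355, 1.27, -0.0, 1.518, 0.261]} yaw 64.86
```

Call:
{"method": "step_arm", "body": {
  "series": [
    [-1, 0, 0, 0, 4],
    [-1, 0, 0, 0, 4],
    [-1, 0, 0, 0, 4]
  ]
}}

```text
time: 24.62
tool_pos: [0.649, -0.0592, 0.0955]
ee_rot: [-3.141, 0.0, 1.062]
wrist_force: [-2.6, 0.0, 1.8]
width: 0.0199
```

```bash
python3 s.py; python3 - <<'E'
from h import *
F=np.load("F.npy");go(F[0][0]-.001,F[0][1]-.003,.18,121)
E
```

```text
{'time': 24.625, 'tool_pos': [0.649, -0.059, 0.095], 'wrist_force': [-2.594, 0.012, 1.841], 'wrist_torque': [-0.162, 0.759, 0.789], 'width': 0.02, 'joint_positions': [-0.178, 0.355, 1.27, -0.0, 1.518, 0.331]} yaw 60.85
t 24.62 tool [ 0.649  -0.0592  0.0955] yaw 60.85 -> dx,dy,dz mm [ -34.5 -134.   -84.5] turn -60.1
```

b is at its stop. On to a.

Call:
{"method": "step_arm", "body": {
  "series": [
    [1, 0, 0, 0, 0],
    [1, 0, 0, 0, 0],
    [1, 0, 0, 0, 0],
    [1, 0, 0, 0, 0],
    [1, 0, 0, -55, 0],
    [1, 0, 0, -85, 0],
    [1, -12, -50, -85, -10],
    [1, -24, -100, -85, -20],
    [1, -34, -134, -85, -30],
    [1, -34, -134, -85, -40],
    [1, -34, -134, -85, -50],
    [1, -34, -134, -85, -60],
    [1, -34, -134, -85, -60],
    [1, -34, -134, -85, -60]
  ]
}}

```text
time: 26.38
tool_pos: [0.516, -0.0234, 0.1805]
ee_rot: [3.141, 0.0, 2.105]
wrist_force: [0.2, 0.4, -0.6]
width: 0.094
```

```bash
python3 - <<'E'
from h import *
F=np.load("F.npy");go(F[0][0]-.001,F[0][1]-.003,.095,121)
E
```

```text
t 26.38 tool [ 0.516  -0.0234  0.1805] yaw 120.62 -> dx,dy,dz mm [-0.2 -1.  85.5] turn -0.4
```

Call:
{"method": "step_arm", "body": {
  "series": [
    [1, 0, -1, 50, 0],
    [0, 0, -1, 85, 0],
    [0, 0, -1, 85, 0],
    [-1, 0, -1, 85, 0],
    [-1, 0, -1, 85, 0],
    [-1, 0, -1, 85, 0],
    [-1, 0, -1, 85, 0],
    [-1, 0, -1, 85, 0],
    [-1, 0, -1, 85, 0],
    [-1, 0, -1, 85, 0],
    [-1, 0, -1, 85, 8],
    [-1, 0, -1, 85, 16],
    [-1, 0, -1, 85, 24],
    [-1, 0, -1, 85, 32],
    [-1, 0, -1, 85, 39],
    [-1, 0, -1, 85, 39],
    [-1, 0, -1, 85, 39]
  ]
}}

```text
time: 28.5
tool_pos: [0.514, -0.0241, 0.0955]
ee_rot: [-3.139, 0.001, 1.43]
wrist_force: [-4.6, -0.2, 4.3]
width: 0.0202
```

```bash
python3 s.py
```

```text
{'time': 28.5, 'tool_pos': [0.514, -0.024, 0.095], 'wrist_force': [-4.563, -0.236, 4.348], 'wrist_torque': [-0.236, 1.08, 0.763], 'width': 0.02, 'joint_positions': [-0.156, 0.059, 1.621, -0.001, 1.464, -0.015]} yaw 81.91
```

Call:
{"method": "step_arm", "body": {
  "series": [
    [-1, 0, 0, 0, 2],
    [-1, 0, 0, 0, 2]
  ]
}}

```text
time: 28.75
tool_pos: [0.514, -0.0243, 0.0955]
ee_rot: [-3.139, 0.001, 1.394]
wrist_force: [-5.4, -2.1, 4.5]
width: 0.0207
```

```bash
python3 s.py; python3 - <<'E'
from h import *
F=np.load("F.npy");go(F[2][0]-.0013,F[2][1]-.002,.18,127)
E
```

```text
{'time': 28.75, 'tool_pos': [0.514, -0.024, 0.096], 'wrist_force': [-5.411, -2.098, 4.532], 'wrist_torque': [-0.35, 1.179, 0.757], 'width': 0.021, 'joint_positions': [-0.157, 0.059, 1.621, -0.001, 1.464, 0.021]} yaw 79.85
t 28.75 tool [ 0.514  -0.0243  0.0955] yaw 79.85 -> dx,dy,dz mm [-150.1  128.3  -84.5] turn -47.2
```

Call:
{"method": "step_arm", "body": {
  "series": [
    [1, 0, 0, 0, 0],
    [1, 0, 0, 0, 0],
    [1, 0, 0, 0, 0],
    [1, 0, 0, 0, 0],
    [1, 0, 0, -55, 0],
    [1, 0, 0, -85, 0],
    [1, -45, 39, -85, -10],
    [1, -90, 78, -85, -20],
    [1, -135, 116, -85, -30],
    [1, -150, 128, -85, -40],
    [1, -150, 128, -85, -47],
    [1, -150, 128, -85, -47],
    [1, -150, 128, -85, -47]
  ]
}}

```text
time: 30.38
tool_pos: [0.6144, -0.194, 0.1805]
ee_rot: [3.141, 0.0, 2.211]
wrist_force: [0.1, -0.2, 0.3]
width: 0.0941
```

```bash
python3 - <<'E'
from h import *
F=np.load("F.npy");go(F[2][0]-.0013,F[2][1]-.002,.095,127)
E
```

```text
t 30.38 tool [ 0.6144 -0.194   0.1805] yaw 126.68 -> dx,dy,dz mm [-0.2 -0.9 85.5] turn -0.3
```

Call:
{"method": "step_arm", "body": {
  "series": [
    [1, 0, -1, 50, 0],
    [0, 0, -1, 85, 0],
    [0, 0, -1, 85, 0],
    [-1, 0, -1, 85, 0],
    [-1, 0, -1, 85, 0],
    [-1, 0, -1, 85, 0],
    [-1, 0, -1, 85, 0],
    [-1, 0, -1, 85, 0],
    [-1, 0, -1, 85, 0],
    [-1, 0, -1, 85, 0],
    [-1, 0, -1, 85, 8],
    [-1, 0, -1, 85, 16],
    [-1, 0, -1, 85, 24],
    [-1, 0, -1, 85, 32],
    [-1, 0, -1, 85, 38],
    [-1, 0, -1, 85, 38],
    [-1, 0, -1, 85, 38]
  ]
}}

```text
time: 32.5
tool_pos: [0.6129, -0.1951, 0.0955]
ee_rot: [-3.14, 0.0, 1.551]
wrist_force: [-2.5, -0.4, 1.7]
width: 0.0199
```

```bash
python3 s.py
```

```text
{'time': 32.5, 'tool_pos': [0.613, -0.195, 0.095], 'wrist_force': [-2.455, -0.389, 1.705], 'wrist_torque': [-0.2, 0.711, 0.72], 'width': 0.02, 'joint_positions': [-0.396, 0.336, 1.294, -0.001, 1.512, -0.376]} yaw 88.88
```

Call:
{"method": "step_arm", "body": {
  "series": [
    [-1, 0, 0, 0, 2],
    [-1, 0, 0, 0, 2],
    [-1, 0, 0, 0, 2]
  ]
}}

```text
time: 32.88
tool_pos: [0.6129, -0.1953, 0.0955]
ee_rot: [-3.14, 0.001, 1.514]
wrist_force: [-5.2, -1.2, 2.9]
width: 0.0196
```

```bash
python3 s.py; python3 - <<'E'
from h import *
go(.3,.3,.24,90)
E
```

```text
{'time': 32.875, 'tool_pos': [0.613, -0.195, 0.095], 'wrist_force': [-5.225, -1.248, 2.894], 'wrist_torque': [-0.336, 1.071, 0.73], 'width': 0.02, 'joint_positions': [-0.396, 0.337, 1.294, -0.001, 1.512, -0.34]} yaw 86.77
t 32.88 tool [ 0.6129 -0.1953  0.0955] yaw 86.77 -> dx,dy,dz mm [ 476.8 -340.3 -144.5] turn -3.2
```

Call:
{"method": "step_arm", "body": {
  "series": [
    [1, 0, 0, 0, 0],
    [1, 0, 0, 0, 0],
    [1, 0, 0, 0, 0],
    [1, 0, 0, 0, 0],
    [1, 0, 0, -60, 0],
    [1, 0, 0, -120, 0],
    [1, 45, -34, -140, 0],
    [1, 90, -68, -140, 0],
    [1, 135, -100, -140, 0],
    [1, 180, -130, -140, 0],
    [1, 230, -164, -140, 0],
    [1, 280, -200, -140, 0],
    [1, 330, -235, -140, 0],
    [1, 380, -270, -140, 0],
    [1, 430, -305, -140, 0],
    [1, 475, -340, -140, 0],
    [1, 475, -340, -140, 0],
    [1, 475, -340, -140, 0]
  ]
}}

```text
time: 35.12
tool_pos: [0.3011, 0.2984, 0.2356]
ee_rot: [3.141, 0.0, 1.515]
wrist_force: [0.2, -1.1, -0.4]
width: 0.0942
```

```bash
python3 s.py; python3 - <<'E'
from h import *
F=np.load("F.npy")
p=cams.snapshot("top");print(bars(p,F))
cv2.imwrite("pics/end.png",rect(p,.129,.42,.72,-.26,.04))
for l in("spool","meter","book"):print(l,[np.round(d["position"],3).tolist() for d in models.pinpoint(p,l)][:2])
E
```

```text
{'time': 35.125, 'tool_pos': [0.301, 0.298, 0.236], 'wrist_force': [0.232, -1.11, -0.355], 'wrist_torque': [-0.027, 0.059, -0.013], 'width': 0.094, 'joint_positions': [0.647, -0.201, 1.586, -0.001, 1.757, 0.703]} yaw 86.79
[[-8.4369e+01  5.1200e-01 -2.2000e-02  6.3972e+01  2.3422e+01]
 [ 7.6350e+01  6.4300e-01 -5.7000e-02  3.0353e+01  6.3615e+01]
 [-7.8071e+01  6.0800e-01 -1.9000e-01  6.9914e+01  2.6810e+01]
 [ 5.6725e+01  4.7500e-01 -1.5300e-01  2.6845e+01  6.5969e+01]]
spool [[0.689, -0.206, -0.004]]
meter [[0.486, -0.304, -0.001]]
book [[0.665, 0.088, -0.003]]
```

View pics/end.png

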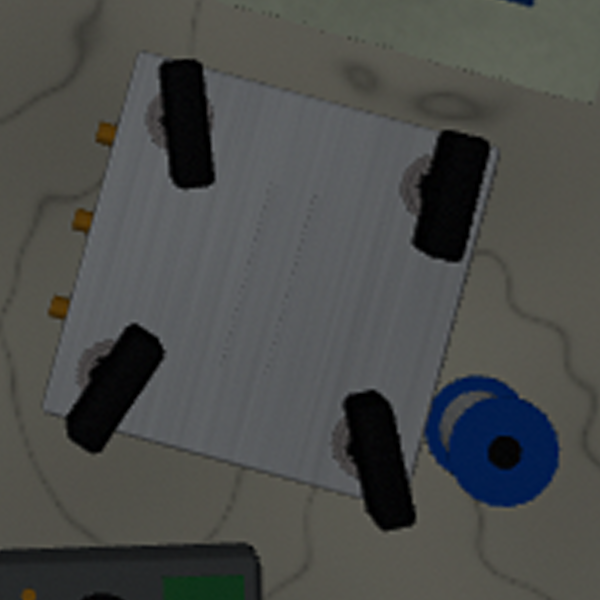

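```bash
python3 -c "
from bench import robot
print(robot.close_job())"
```

```text
the job is handed in; nothing more can be done
None
```

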